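# Clear a specimen tray, peel it off the pile and hold it over the light panel

### The arm

A 7-joint arm with a two-finger parallel gripper is mounted at the origin on the work surface. World frame = base frame: x ahead of the robot, y to its left, z up, the work surface at z = 0. Lengths are in m, angles in rad, forces in N, time in s.
With the tool pointing down it reaches from about 0.35 to 0.9 m from the base axis. Payload 19.9 kg.
Tool frame: the origin (TCP) lies between the finger pads; the fingertips stand 8 mm ahead of it and the grasp point (between the pads) lies 11 mm behind it; z points along the fingers, y is the line along which they close (so a half turn about z gives the same grasp; the last joint's range is limited). The gripper opens to 85 mm and grips with 20 to 120 N. Pads are 22 mm wide; open, the fingers measure 114 mm over their backs; the gripper's body (76 mm by 85 mm) begins 54 mm behind the grasp point. The pads swing forward as they close: fully open they stand 13 mm farther back than shut.
Start: joints at [1.145, 0.417, -0.01, 1.614, 0.005, 1.111, -0.053], TCP at [0.234, -0.58, 0.239] pointing down, gripper open.
Joint ranges: [-2.81, 2.81], [-0.39, 2.02], [-1.27, 1.25], [0.06, 2.57], [-1.19, 4.33], [0.19, 2], [-2.82, 2.82]. Speed limits (rad/s): [1.89, 1.89, 2.39, 2.39, 3.01, 3.01, 3.01].

### API

Orientations are given as a 3x3 rotation matrix whose columns are the frame's x, y, z axes.
In Python, from plant import env gives the robot as it stands. The module is installed in compiled form; this text tells all that it offers.
- The arm moves only by the tool jog_arm, never from a script. Its argument "steps" is a list that holds one entry, the list of rows, each a list of 4 numbers: the shift along the world's x, y, z as a fraction of full scale, then the turn about the world's z as a fraction of full scale. In form: [[[dx, dy, dz, roll], ...]]. A call has 1 to 20 rows; each row is the pose to reach, as a shift and turn from the pose commanded when the call began; what a row does not reach only later rows make up. Full scale, the value 1, is 25 cm for a shift and 0.5 rad for a turn. A row lasts 1/8 s, in which the tool goes at most 62.5 mm and 10.7 degrees, less where a joint would pass 70% of its speed; a pose out of reach is approached as far as the arm can. A call with a number of a shift or a turn outside -1 to 1 is refused whole. A call with a gripper value outside its range is refused whole. "fingers" is the opening, from -1 (shut) to 1 (fully open), set as the call begins (left out, the last holds). The fingers move at their own pace and stop on an object; "newtons" is the grip in N (left out, the last holds). Time passes only in rows, so rows that repeat a pose let the fingers close. It gives the time, the measured TCP pose, the force, the opening and the grip force at its end, in the units of the state.
- env.read_state(): the state, without advancing time (a new reading comes with each control period).
- env.camera(name): name is "scene" or "top"; returns the picture (480x640x3 uint8, blue, green, red); there is no depth.
- env.camera_model(name): a dict with "camera_matrix" (3x3 intrinsics, pixels), "rvec" (rotation vector, rad) and "tvec" (3), from world to camera coordinates, as OpenCV has them. Camera axes: x right, y down, z forward; pixel columns grow to the right and rows downward; lengths in m; the calibration is good to about 2 mm. A picture is of the moment at which its call begins. camera_model takes no time and is no camera call.
- env.job_done(): hands the job in; it is judged then, once.
The state is a dict: "time_s": time; "q": joint angles; "joint_velocities": joint speeds; "joint_efforts": joint torques, N m; "ee_pos": TCP position; "ee_rot": TCP orientation; "ft_force": force on the tool from outside, world axes, zero at the start; "ft_torque": the same for the moment, N m; "grip_width": finger opening in m; "finger_force": force on a finger pad.
Only numpy, scipy, OpenCV 4.12 (cv2) and the standard library are available. Lean on these libraries where they do the work, as an engineer would, in place of code of your own. Each camera call takes 0.05 s, during which the arm holds its last target. There are 200 camera calls.

### The job

The top tray of the nested pile still has one cast resin mount in a pocket: lift the mount out and stand it upright on the rubber mat next to the mount already there. The emptied tray has clicked onto the one beneath, so peel it off by its blue tab, lifting that corner first while the opposite corner stays down, and leave the second tray in the pile. Finish holding the tray level in the gripper about 10 cm above the middle of the lit light panel, where it is looked through for cracks: do not put it down or let go, and leave everything else where it is.

Things in the scene. Friction and masses are not known exactly. Their poses are not given: they have to be found in the camera images.
- top_tray: Uppermost tray of the pile, stiff milky-white plastic, 150 g, holding one mount. Origin at the centre of its underside, z up. Flange 160 mm (x) by 130 mm (y), 14 mm wide, 3 mm thick, top at z = 32 mm; cavity 132 x 102 mm at the top, 115 x 85 mm at the floor (z = 3 mm). Four feet at the flange corners (+-73, +-58) mm reach down to z = 12 mm and stand on the flange of the tray below, 20 mm lower.
- top_tray_pocket (a point): Centre of the floor of the top tray's pocket that holds the mount, at (-27, 0, 3) mm in the tray's frame: 36 x 36 mm clear, bounded by ribs 2.5 mm thick whose tops are at z = 11 mm. A like pocket at x = +27 mm is empty.
- top_tray_tab (a point): Middle of the top edge of the top tray's blue lift tab, at (-82, -67, 48) mm in the tray's frame. The tab stands on the flange across the tray's (-x, -y) corner: 8 mm thick along (-1, -1), 36 mm wide along (1, -1), 16 mm high (z = 32 to 48 mm). The next tray's tab is straight below, its top 20 mm lower. Fingers fit on both sides from above: over the flange inside, free air outside.
- top_tray_far (a point): Bottom of the top tray's foot at the corner farthest from the tab, at (73, 58, 12) mm in the tray's frame: the pivot for peeling. Spring clips hold each foot with about 0.7 N while it rises from 4 to 8 mm and let go beyond that. Raised at the tab (about 1.5 N) the feet come free in turn; lifted straight up without tilting, the second tray tends to come along.
- second_tray: The like tray directly below the top one, same frame and sizes; 174 g with its clips; origin at the centre of its underside. It is loose: it rests in the pile by its weight alone, its feet on the flange of the fixed tray below.
- tray_pile: Fixed aluminium holder plate, 176 x 146 x 8 mm, with the two lowest trays fixed in it; same x and y axes as the trays; origin at the centre of its underside, on the bench. The second tray's origin is 48 mm and the top tray's 68 mm above it; the top tray's tab reaches 116 mm.
- mount: The cast mount: dark red-brown resin cylinder, 30 mm diameter, 25 mm high, about 32 g, with a polished grey ore face on top; origin at the centre of its underside, z up. It stands on the tray's floor in the pocket at x = -27 mm, 3 mm of play all round, its top 4 mm below the rim.
- mat: Fixed dark teal rubber mat, 130 mm along its x, 85 mm along its y, 3 mm thick; origin at the centre of its underside. The half on its -x side is free.
- other_mount: Dark green resin mount of the same size as the other, standing on the mat about 35 mm from its centre on the mat's +x side; stays there. Origin at the centre of its underside.
- light_panel: Flat lit LED light panel, fixed: black frame 200 mm along its x, 160 mm along its y, 10 mm thick, with a white luminous face; origin at the centre of its underside.
- oil_bottle: Small amber bottle, 32 mm diameter, 75 mm high, origin under its centre; leave alone.
- slide_box: Blue slide box, 95 x 85 x 30 mm, origin under its centre; leave alone.
- beaker: Clear beaker, 64 mm diameter, 80 mm high, origin under its centre; leave alone.
- petri_dish: Clear covered dish of ore grains, 94 mm diameter, 15 mm high, origin under its centre; leave alone.
- loupe: Folded pocket loupe lying flat, about 60 mm long, 12 mm high, origin under its lens; leave alone.
- brush: Brush lying on the bench, 160 mm long, origin under its middle; leave alone.
Mind the look-alikes: they are no part of the job. What is shaped like the top_tray but brown or red is not meant.

How it is judged:
By the outcome, as a careful person would: the job done as asked, in the order asked, and still so for the second after the job is handed in, while the arm keeps its last pose, push and grip.
It also fails if it takes over 67 s, if anything falls off the work surface, if the arm or the gripper's body presses on something with over 40 N, if the wrist force passes 120 N, or if a joint passes its speed limit or range.

## Working session

There is one attempt and no reset: what is moved stays moved. The work goes in short steps, Python scripts to look and compute and a tool call to move; the robot and the scene stay as the last step left them, time stands still between calls to the robot, and variables do not carry over. Pictures are saved under pics/ and viewed, at most 12 in all, crops included, and the job is handed in when it is done.

Besides the shell and the picture viewer there is one more tool, called after ">>>" in YAML: its name, and indented under it one key for each argument. jog_arm: Moves the arm, as the interface text tells. Its arguments: {"type":"object","properties":{"steps":{"type":"array"},"fingers":{"type":"number"},"newtons":{"type":"number"}},"required":["steps"]}

```bash
mkdir -p pics
python3 - <<'E'
from plant import env
import cv2
for n in("scene","top"):
    cv2.imwrite(f"pics/{n}0.png",env.camera(n)); m=env.camera_model(n); print(n,m)
s=env.read_state(); print(s)
E
```

```text
scene {'camera_matrix': array([[556.64429934,   0.        , 307.34249718],
       [  0.        , 556.64429934, 250.55981248],
       [  0.        ,   0.        ,   1.        ]]), 'rvec': array([ 0.73624654,  2.43874687, -1.29375461]), 'tvec': array([ 0.4308366 , -0.07335024,  1.7990177 ])}
top {'camera_matrix': array([[466.80126023,   0.        , 321.15623812],
       [  0.        , 466.80126023, 232.05574144],
       [  0.        ,   0.        ,   1.        ]]), 'rvec': array([ 2.14135775, -2.11089366,  0.19599506]), 'tvec': array([-0.00129341,  0.5275927 ,  1.14083672])}
{'time_s': 0.1, 'q': array([ 1.14551446,  0.41788353, -0.01027603,  1.61411975,  0.00471041,
        1.11068023, -0.05301359]), 'joint_velocities': array([-0.00136448, -0.00183949,  0.00059104, -0.00070044,  0.00107412,
       -0.00096379, -0.00106573]), 'joint_efforts': array([ 4.45513951e-04, -8.65832162e+01,  6.80002403e-01, -4.35644531e+01,
        1.91841630e-02,  4.85697718e-03, -1.93310149e-05]), 'ee_pos': array([ 0.23388131, -0.57926624,  0.23873971]), 'ee_rot': array([[ 9.27264785e-01,  3.74405893e-01, -4.94890802e-04],
       [ 3.74406206e-01, -9.27264308e-01,  9.46451811e-04],
       [-1.04537442e-04, -1.06290162e-03, -9.99999430e-01]]), 'ft_force': array([-0.84785898, -0.25277317, -0.24356776]), 'ft_torque': array([ 0.01680468, -0.0510552 , -0.02781845]), 'finger_force': 0.0, 'grip_width': 0.08557710774960077}
```

View pics/scene0.png

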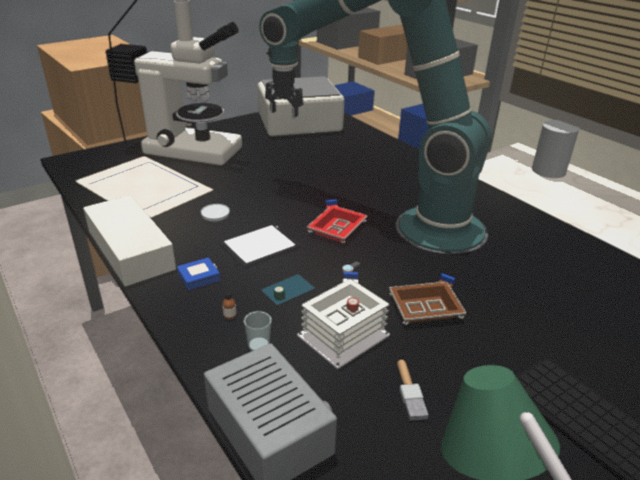

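View pics/top0.png

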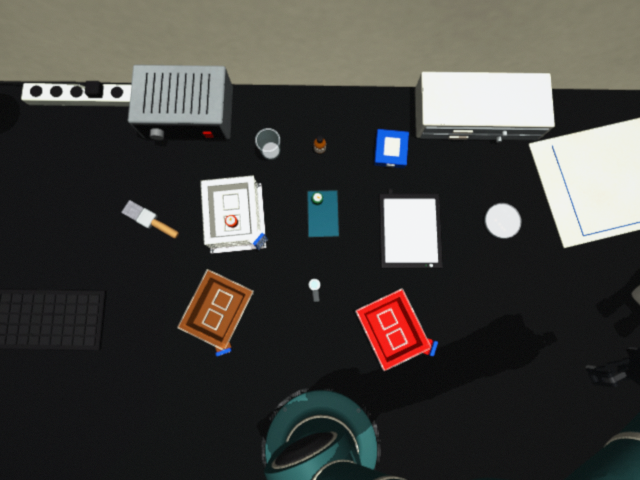

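The scene view shows the white pile at about (345,315), the mat at (288,290) and the panel at (260,244). The top view shows the pile at (233,214) with the mount at (232,221) and its blue tab at (260,240). The mat is at (323,213), with the green mount at (318,198), and the panel is at (410,230). The brown and red trays are the decoys.

Run:
```python
import cv2
a=cv2.imread("pics/top0.png")
b=cv2.resize(a[168:262,192:292],None,fx=6,fy=6,interpolation=cv2.INTER_CUBIC)
cv2.imwrite("pics/c1.png",b)
b=cv2.resize(a[180:280,300:450],None,fx=5,fy=5,interpolation=cv2.INTER_CUBIC)
cv2.imwrite("pics/c2.png",b)
```

```text
(no output)
```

View pics/c1.png

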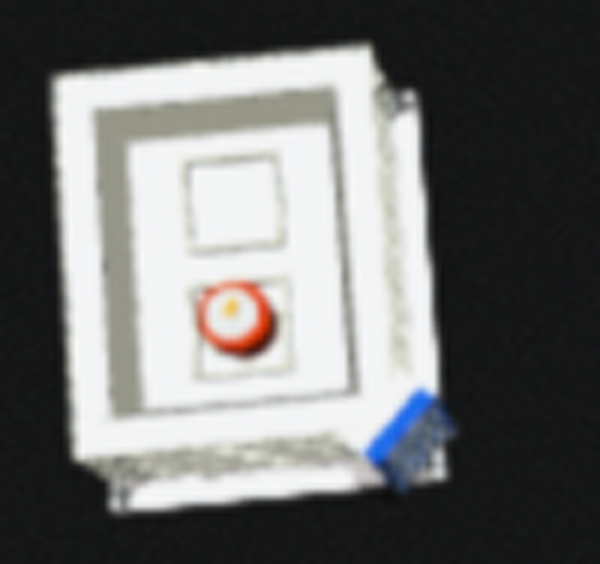

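View pics/c2.png

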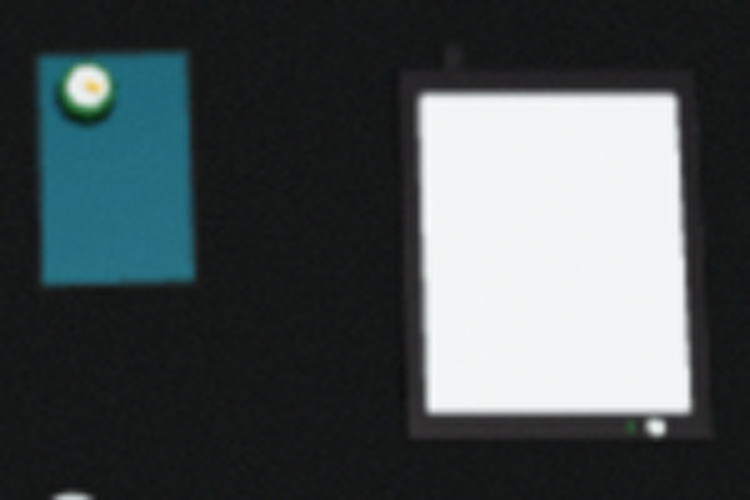

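Crop 1 shows the flange corners at (52,75), (372,45) and (77,462), the mount's top face at about (236,312), and the tab's top face centred at about (400,427). Crop 2 shows the mat corners at (38,53), (187,52), (195,280) and (42,286), the green mount's top at (86,88), and the panel corners at (400,70), (692,70), (713,437) and (409,437).

```bash
cat > h.py <<'E'
import numpy as np, cv2
from plant import env
from scipy.optimize import least_squares
def cam(n):
    m=env.camera_model(n); return m["camera_matrix"],m["rvec"],m["tvec"]
def proj(n,P):
    K,r,t=cam(n); return cv2.projectPoints(np.asarray(P,float).reshape(-1,3),r,t,K,None)[0].reshape(-1,2)
def ray(n,uv,z):
    K,r,t=cam(n); R=cv2.Rodrigues(r)[0]; d=R.T@np.linalg.inv(K)@[uv[0],uv[1],1]; c=-R.T@t
    return c+d*(z-c[2])/d[2]
def crop(o,f,p): return np.array(o)+(np.array(p,float)+.5)/f-.5
def fit(n,L,uv,g=(.5,0,0)):
    "yaw pose (x,y,yaw) of local points L (z in world) from pixels"
    L=np.asarray(L,float)
    def W(p):
        c,s=np.cos(p[2]),np.sin(p[2]); return np.c_[L[:,:2]@np.array([[c,s],[-s,c]])+p[:2],L[:,2]]
    r=least_squares(lambda p:(proj(n,W(p))-uv).ravel(),g); return r.x,r.fun.reshape(-1,2)
E
python3 - <<'E'
from h import *
np.set_printoptions(precision=4,suppress=True)
c1=lambda p:crop((192,168),6,p); c2=lambda p:crop((300,180),5,p)
T=[[.08,.065,.1],[.08,-.065,.1],[-.08,.065,.1],[-.082,-.067,.116]]
print("tray",*fit("top",T,c1([[52,75],[372,45],[77,462],[400,427]])))
H=[[.08,.065,.1],[.08,-.065,.1],[-.08,.065,.1]]
print("tray3",*fit("top",H,c1([[52,75],[372,45],[77,462]])))
print("tab",ray("top",c1([400,427]),.116),"mount",ray("top",c1([236,312]),.096))
m=[.065,.0425]
print("mat",*fit("top",[[.065,.0425,.003],[.065,-.0425,.003],[-.065,-.0425,.003],[-.065,.0425,.003]],c2([[38,53],[187,52],[195,280],[42,286]])))
print("other",ray("top",c2([86,88]),.028))
print("panel",*fit("top",[[.1,.08,.01],[.1,-.08,.01],[-.1,-.08,.01],[-.1,.08,.01]],c2([[400,70],[692,70],[713,437],[409,437]])))
for n,z in (("beaker",0),):pass
K,r,t=cam("top");print("campos",-cv2.Rodrigues(r)[0].T@t)
E
```

```text
tray [0.5714 0.2331 0.1155] [[ 0.6177  0.5974]
 [-0.4894  0.5397]
 [ 0.0675 -0.5855]
 [-0.192  -0.4747]]
tray3 [0.5719 0.2332 0.1181] [[ 0.5008  0.4799]
 [-0.6185  0.2976]
 [ 0.1129 -0.7257]]
tab [0.4966 0.1565 0.116 ] mount [0.5467 0.2282 0.096 ]
mat [0.5879 0.0029 0.0388] [[-0.9008 -0.4863]
 [ 0.8665 -1.0204]
 [ 0.8031  0.9296]
 [-0.7681  0.5002]]
other [0.6243 0.019  0.028 ]
panel [ 0.5443 -0.2284  0.0176] [[-0.6518 -0.5403]
 [ 0.7583 -0.702 ]
 [ 0.3503  0.4746]
 [-0.4524  0.6707]]
campos [0.3115 0.006  1.2177]
```

>>> jog_arm:
  steps:
    - [[0.66,1,0,-0.54],[0.66,1,0,-0.54],[0.66,1,0,-0.54],[0.66,1,0,-0.54],[0.66,1,0,-0.54],[0.66,1,0,-0.54]]
  fingers: -1
  newtons: 20

```text
time_s: 0.85
ee_pos: [0.4012, -0.3261, 0.2393]
ee_rot: [[0.993, 0.119, 0.0], [0.119, -0.993, 0.001], [0.0, -0.001, -1.0]]
ft_force: [-0.8, -1.4, 0.2]
grip_width: 0.0
finger_force: 0.0
```

>>> jog_arm:
  steps:
    - [[0.6,0.92,0,0],[0.6,0.92,0,0],[0.6,0.92,0,0],[0.6,0.92,0,0],[0.6,0.92,0,0],[0.6,0.92,-0.3,0],[0.6,0.92,-0.6,0],[0.6,0.92,-0.9,0],[0.6,0.92,-0.9,0],[0.6,0.92,-0.9,0]]

```text
time_s: 2.1
ee_pos: [0.5477, -0.1, 0.0117]
ee_rot: [[0.994, 0.113, -0.004], [0.113, -0.994, 0.001], [-0.004, -0.001, -1.0]]
ft_force: [-0.1, 0.0, -0.2]
grip_width: 0.0001
finger_force: 0.0
```

>>> jog_arm:
  steps:
    - [[0,0,-0.008,0],[0,0,-0.008,0],[0,0,-0.008,0]]

```text
time_s: 2.48
ee_pos: [0.5493, -0.0997, 0.013]
ee_rot: [[0.994, 0.113, 0.001], [0.113, -0.994, -0.0], [0.001, 0.0, -1.0]]
ft_force: [-0.3, 0.1, -0.8]
grip_width: 0.0
finger_force: 0.0
```

>>> jog_arm:
  steps:
    - [[0,0,-0.008,0],[0,0,-0.008,0],[0,0,-0.008,0]]

```text
time_s: 2.85
ee_pos: [0.549, -0.0995, 0.0103]
ee_rot: [[0.994, 0.114, -0.0], [0.114, -0.994, 0.0], [0.0, -0.0, -1.0]]
ft_force: [-0.6, 0.1, 0.2]
grip_width: 0.0001
finger_force: 0.0
```

>>> jog_arm:
  steps:
    - [[0,0,-0.004,0],[0,0,-0.004,0],[0,0,-0.004,0]]

```text
time_s: 3.22
ee_pos: [0.549, -0.0995, 0.0093]
ee_rot: [[0.994, 0.114, -0.0], [0.114, -0.994, 0.0], [-0.0, -0.0, -1.0]]
ft_force: [-0.3, -0.0, 0.3]
grip_width: 0.0001
finger_force: 0.0
```

>>> jog_arm:
  steps:
    - [[0,0,-0.006,0],[0,0,-0.006,0],[0,0,-0.006,0]]

```text
time_s: 3.6
ee_pos: [0.5491, -0.0995, 0.0081]
ee_rot: [[0.994, 0.114, 0.0], [0.114, -0.994, -0.0], [0.0, 0.0, -1.0]]
ft_force: [-2.6, 1.0, 9.2]
grip_width: -0.0002
finger_force: 4.4
```

>>> jog_arm:
  steps:
    - [[0,0,-0.004,0],[0,0,-0.004,0],[0,0,-0.004,0]]

```text
time_s: 3.98
ee_pos: [0.5492, -0.0996, 0.008]
ee_rot: [[0.994, 0.113, 0.0], [0.113, -0.994, -0.0], [0.0, 0.0, -1.0]]
ft_force: [-10.0, 2.1, 30.3]
grip_width: 0.0002
finger_force: 15.0
```

>>> jog_arm:
  steps:
    - [[0,0,0.25,0],[0,0,0.5,0],[0,0.25,0.77,0],[0,0.5,0.77,0],[0,0.75,0.77,0],[0,1,0.77,0],[0,1,0.77,0],[0,1,0.77,0]]
  fingers: 0.08

```text
time_s: 4.97
ee_pos: [0.5486, 0.1524, 0.1991]
ee_rot: [[0.993, 0.117, -0.0], [0.117, -0.993, 0.001], [-0.0, -0.001, -1.0]]
ft_force: [0.0, -1.2, -0.5]
grip_width: 0.0462
finger_force: 0.0
```

>>> jog_arm:
  steps:
    - [[-0.01,0.3,0,0],[-0.012,0.312,0,0],[-0.012,0.312,-0.2,0],[-0.012,0.312,-0.3,0],[-0.012,0.312,-0.3,0],[-0.012,0.312,-0.3,0]]

```text
time_s: 5.72
ee_pos: [0.5468, 0.2281, 0.1254]
ee_rot: [[0.994, 0.113, 0.001], [0.113, -0.994, 0.0], [0.001, -0.0, -1.0]]
ft_force: [0.3, 0.8, 1.3]
grip_width: 0.046
finger_force: 0.0
```

Run:
```python
from h import *
s=env.read_state(); print(s["ee_pos"],s["q"],s["grip_width"])
a=env.camera("top");b=env.camera("scene")
A=cv2.resize(a[160:270,180:290],None,fx=3.6,fy=3.6,interpolation=2);B=cv2.resize(b[230:340,280:390],None,fx=3.6,fy=3.6,interpolation=2)
cv2.imwrite("pics/c3.png",np.hstack([A,B]))
```

```text
[0.54675132 0.22806606 0.12543367] [-0.17478914  0.51350014 -0.35407504  1.7841331   0.22273474  0.88197769
 -2.08683606] 0.04595169079201263
```

View pics/c3.png

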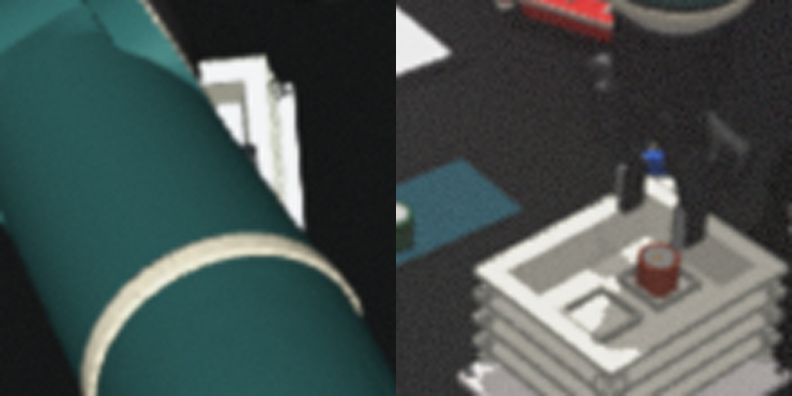

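The right half shows both open fingers above the brown mount: tips at about (627,212) and (690,247), mount top at about (659,257). I'll check their relative position using the scene camera.

Run:
```python
from h import *
c=lambda p:(280+(p[0]-396+.5)/3.6-.5,230+(p[1]+.5)/3.6-.5)
print(ray("scene",c((659,257)),.096))
f=[[.5467+s*.023*.113,.2281-s*.023*.994,.12] for s in(1,-1)]
for z in(.12,.124):
  for p in f: q=proj("scene",[[p[0],p[1],z]])[0]; print(z,396+(q[0]-280)*3.6,(q[1]-230)*3.6)
```

```text
[0.54507121 0.23092488 0.096     ]
0.12 631.0179070930272 209.36079863695514
0.12 679.8383945210364 242.78305343243343
0.124 631.3120241880933 204.5942317531776
0.124 680.2226499903275 237.96803999319016
```

>>> jog_arm:
  steps:
    - [[-0.004,0.006,-0.05,0],[-0.004,0.006,-0.1,0],[-0.004,0.006,-0.13,0],[-0.004,0.006,-0.153,0],[-0.004,0.006,-0.153,0],[-0.004,0.006,-0.153,0]]

```text
time_s: 6.58
ee_pos: [0.5452, 0.2301, 0.0863]
ee_rot: [[0.994, 0.114, 0.0], [0.114, -0.994, 0.0], [0.0, -0.0, -1.0]]
ft_force: [-0.1, -0.1, 0.1]
grip_width: 0.0462
finger_force: 0.0
```

>>> jog_arm:
  steps:
    - [[0,0,0,0],[0,0,0,0],[0,0,0,0],[0,0,0,0],[0,0,0,0],[0,0,0,0]]
  fingers: -1
  newtons: 30

```text
time_s: 7.32
ee_pos: [0.5453, 0.2301, 0.0867]
ee_rot: [[0.994, 0.114, 0.001], [0.114, -0.994, 0.0], [0.001, -0.0, -1.0]]
ft_force: [-1.6, -0.2, 6.7]
grip_width: 0.0287
finger_force: 30.5
```

>>> jog_arm:
  steps:
    - [[0,0,0.04,0],[0,0,0.1,0],[0,0,0.2,0],[0,0,0.36,0.3],[0,-0.2,0.36,0.6],[0,-0.4,0.36,1],[0,-0.4,0.36,1]]

```text
time_s: 8.2
ee_pos: [0.5456, 0.1256, 0.177]
ee_rot: [[0.819, 0.574, 0.001], [0.574, -0.819, -0.002], [-0.0, 0.002, -1.0]]
ft_force: [-0.1, 1.0, 0.1]
grip_width: 0.0285
finger_force: 29.7
```

>>> jog_arm:
  steps:
    - [[0.01,-0.2,0,0.35],[0.02,-0.3,0,0.7],[0.04,-0.4,0,1],[0.05,-0.508,0,1],[0.05,-0.508,0,1],[0.05,-0.508,0,1]]

```text
time_s: 8.95
ee_pos: [0.5576, 0.0041, 0.1766]
ee_rot: [[0.441, 0.897, 0.001], [0.897, -0.441, 0.0], [0.001, 0.0, -1.0]]
ft_force: [-0.6, -0.3, -0.7]
grip_width: 0.0287
finger_force: 29.8
```

>>> jog_arm:
  steps:
    - [[-0.012,-0.005,-0.2,0],[-0.012,-0.005,-0.4,0],[-0.012,-0.005,-0.52,0],[-0.012,-0.005,-0.58,0],[-0.012,-0.005,-0.605,0],[-0.012,-0.005,-0.62,0],[-0.012,-0.005,-0.62,0],[-0.012,-0.005,-0.62,0]]

```text
time_s: 9.95
ee_pos: [0.5549, 0.0017, 0.0217]
ee_rot: [[0.441, 0.897, 0.001], [0.897, -0.441, -0.0], [0.0, 0.001, -1.0]]
ft_force: [-0.5, 0.3, -0.2]
grip_width: 0.0286
finger_force: 29.8
```

Run:
```python
from h import *
b=env.camera("scene"); a=env.camera("top")
B=cv2.resize(b[240:320,240:330],None,fx=5,fy=5,interpolation=2);A=cv2.resize(a[165:245,285:355],None,fx=5,fy=5,interpolation=2)
cv2.imwrite("pics/c4.png",np.hstack([B,A]))
```

```text
(no output)
```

View pics/c4.png

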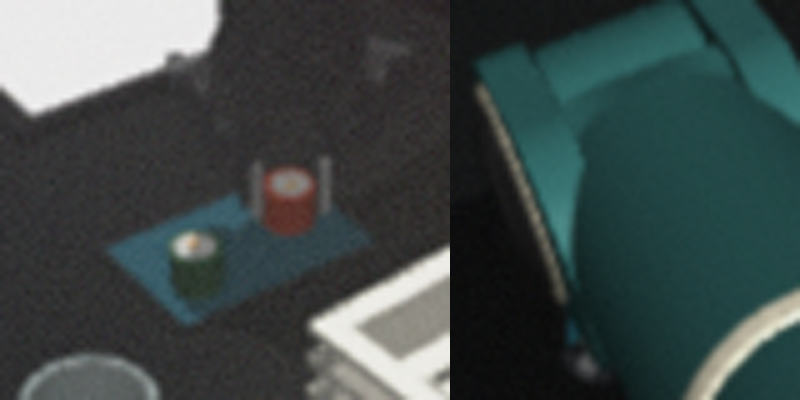

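The mount hangs upright between the pads at (290,200), over the free half of the mat. The green mount is at (197,262) and clear of the fingers. Lowering it the last 3 mm.

>>> jog_arm:
  steps:
    - [[0,0,-0.006,0],[0,0,-0.01,0],[0,0,-0.01,0],[0,0,-0.01,0]]

```text
time_s: 10.55
ee_pos: [0.5546, 0.0017, 0.0187]
ee_rot: [[0.441, 0.897, -0.0], [0.897, -0.441, -0.0], [-0.0, 0.0, -1.0]]
ft_force: [-1.9, -0.9, 5.1]
grip_width: 0.0292
finger_force: 30.4
```

>>> jog_arm:
  steps:
    - [[0,0,0,0],[0,0,0,0],[0,0,0,0],[0,0,0,0]]
  fingers: 0.03
  newtons: 20

```text
time_s: 11.05
ee_pos: [0.5545, 0.0018, 0.0185]
ee_rot: [[0.441, 0.897, -0.0], [0.897, -0.441, 0.0], [-0.0, -0.0, -1.0]]
ft_force: [0.3, -0.2, -0.2]
grip_width: 0.0437
finger_force: 0.0
```

>>> jog_arm:
  steps:
    - [[0,0,0.05,0],[0,0,0.15,0],[0,0,0.3,0],[0,0,0.5,0.3],[0,0,0.7,0.6],[0,0,0.7,1],[0,0,0.7,1]]

```text
time_s: 11.92
ee_pos: [0.5545, 0.0015, 0.1944]
ee_rot: [[-0.042, 0.999, 0.001], [0.999, 0.042, -0.0], [-0.0, 0.001, -1.0]]
ft_force: [-0.6, -0.3, -0.8]
grip_width: 0.044
finger_force: 0.0
```

>>> jog_arm:
  steps:
    - [[0,0.2,0,0.35],[0,0.4,0,0.7],[-0.1,0.5,0,1],[-0.2,0.5,0,1],[-0.2,0.5,0,1]]

```text
time_s: 12.55
ee_pos: [0.5031, 0.127, 0.1933]
ee_rot: [[-0.514, 0.858, -0.001], [0.858, 0.514, -0.001], [-0.0, -0.002, -1.0]]
ft_force: [0.8, 0.6, 0.0]
grip_width: 0.0442
finger_force: 0.0
```

Run:
```python
from h import *
s=env.read_state(); print(s["ee_pos"],s["q"],s["ee_rot"][:,1],s["grip_width"])
a=env.camera("top");b=env.camera("scene")
A=cv2.resize(a[168:262,192:345],None,fx=5.2,fy=5.2,interpolation=2);B=b[240:320,240:400]
cv2.imwrite("pics/c5.png",A)
cv2.imwrite("pics/s5.png",b)
```

```text
[0.50306961 0.12696033 0.19327747] [ 0.36759401  0.38939667 -0.82081335  1.90065194  0.33768362  0.99657493
 -0.06295132] [ 0.85755956  0.5143824  -0.00152981] 0.04422231925595078
```

View pics/c5.png

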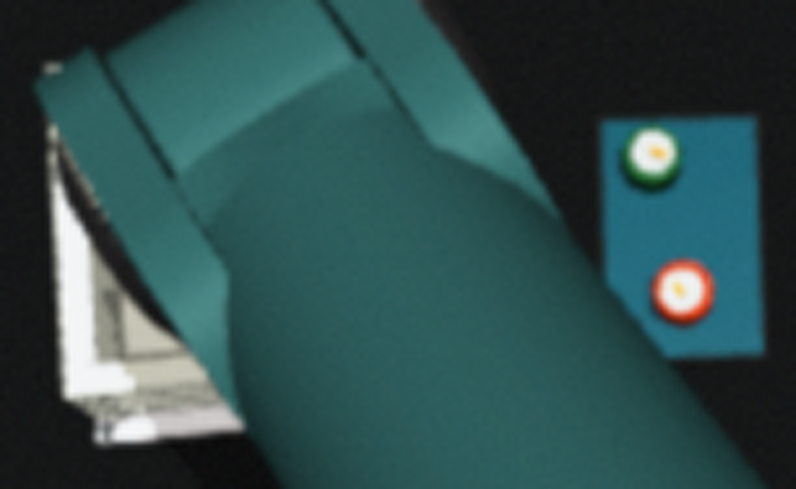

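The red-brown mount stands upright on the mat at (683,290), and the green one at (651,155) hasn't moved. Next I'll refine the tab position numerically from the first pictures.

Run:
```python
from h import *
np.set_printoptions(precision=4,suppress=True,linewidth=200)
a=cv2.imread("pics/top0.png").astype(int)
r=a[228:252,246:272]; 
m=(r[...,0]-r[...,2]>90)&(r[...,0]>180)
for row in r[4:24,4:24]: print(' '.join(f"{v[0]:3d}" if v[0]-v[2]>60 else ' . ' for v in row))
v,u=np.nonzero(m); c=(u.mean()+246,v.mean()+228); print("top centroid",c,m.sum(),ray("top",c,.116))
b=cv2.imread("pics/scene0.png").astype(int); r=b[260:295,335:365]
m=(r[...,0]-r[...,2]>50); v,u=np.nonzero(m); print(u.min()+335,u.max()+335,v.min()+260,v.max()+260)
for row in r[5:30,4:28]: print(' '.join(f"{v[0]:3d}" if v[0]-v[2]>40 else ' . ' for v in row))
for x,y in((.4966,.1565),(.4977,.1571)):
  d=np.array([np.cos(.1155+np.pi/4),np.sin(.1155+np.pi/4)]);w=np.array([d[1],-d[0]])
  P=[[*(np.array([x,y])+i*.004*d+j*.018*w),.116] for i,j in((1,1),(1,-1),(-1,-1),(-1,1))]
  print(proj("scene",P).ravel(),proj("top",P).ravel())
```

```text
.   .   .   .   .   .   .   .   .   .   .   .   .   .   .   .   .   .   .   . 
 .   .   .   .   .   .   .   .   .   .   .  237 236 235  .   .   .   .   .   . 
 .   .   .   .   .   .   .   .   .   .  232 235 233 218 152  .   .   .   .   . 
 .   .   .   .   .   .   .   .   .  238 234 234 225 177  .   .   .   .   .   . 
 .   .   .   .   .   .   .   .  237 235 234 228 190 130  .   .   .   .   .   . 
 .   .   .   .   .   .   .  240 235 234 229 200 144  .   .   .   .   .   .   . 
 .   .   .   .   .   .   .  237 234 230 209 160  .   .   .   .   .   .   .   . 
 .   .   .   .   .   .  235 234 230 211 171  .   .   .   .   .   .   .   .   . 
 .   .   .   .   .  237 235 231 207 164  .   .   .   .   .   .   .   .   .   . 
 .   .   .   .  233 234 233 220 168  .   .   .   .   .   .   .   .   .   .   . 
 .   .   .  238 235 234 228 191  .   .   .   .   .   .   .   .   .   .   .   . 
 .   .   .  227 231 227 197 151  .   .   .   .   .   .   .   .   .   .   .   . 
 .   .   .  199 207 187 141  .   .   .   .   .   .   .   .   .   .   .   .   . 
 .   .   .   .  152 122  .   .   .   .   .   .   .   .   .   
[... 2614 characters left out ...]
  .   .   .   .   . 
 .   .   .   .   .   .   .   .   .   .   .   .   .   .   .   .   .   .   .   .   .   .   .   . 
 .   .   .   .   .   .   .   .   .   .   .   .   .   .   .   .   .   .   .   .   .   .   .   . 
 .   .   .   .   .   .   .   .   .   .   .   .   .   .   .   .   .   .   .   .   .   .   .   . 
 .   .   .   .   .   .   .   .   .   .   .   .   .   .   .   .   .   .   .   .   .   .   .   . 
[342.9907 272.903  357.415  273.6908 357.4251 271.8097 343.0692 271.0285] [261.8845 231.9696 252.0878 243.4525 254.6298 245.5458 264.4228 234.0441]
[342.7833 273.164  357.2168 273.9527 357.2279 272.0691 342.8628 271.2871] [261.6516 231.5154 251.8555 242.9941 254.3969 245.0867 264.1892 233.5891]
```

>>> jog_arm:
  steps:
    - [[-0.024,0.12,-0.06,0.35],[-0.024,0.12,-0.12,0.72],[-0.024,0.12,-0.172,0.722],[-0.024,0.12,-0.172,0.722],[-0.024,0.12,-0.172,0.722]]
  fingers: -0.3

```text
time_s: 13.28
ee_pos: [0.4989, 0.1566, 0.1509]
ee_rot: [[-0.784, 0.621, 0.0], [0.621, 0.784, -0.0], [-0.0, 0.0, -1.0]]
ft_force: [-0.6, -0.0, -0.5]
grip_width: 0.03
finger_force: 0.0
```

>>> jog_arm:
  steps:
    - [[-0.007,0.002,-0.05,0],[-0.007,0.002,-0.1,0],[-0.007,0.002,-0.132,0],[-0.007,0.002,-0.132,0],[-0.007,0.002,-0.132,0]]

```text
time_s: 13.9
ee_pos: [0.4969, 0.1574, 0.1177]
ee_rot: [[-0.786, 0.618, 0.0], [0.618, 0.786, 0.0], [-0.0, 0.0, -1.0]]
ft_force: [-0.5, 0.5, -0.1]
grip_width: 0.0302
finger_force: 0.0
```

>>> jog_arm:
  steps:
    - [[0,0,0,0],[0,0,0,0],[0,0,0,0],[0,0,0,0],[0,0,0,0]]
  fingers: -1
  newtons: 20

```text
time_s: 14.52
ee_pos: [0.4969, 0.1572, 0.1177]
ee_rot: [[-0.786, 0.619, 0.0], [0.619, 0.786, -0.0], [-0.0, 0.0, -1.0]]
ft_force: [0.8, -1.5, 4.7]
grip_width: 0.0069
finger_force: 24.0
```

>>> jog_arm:
  steps:
    - [[0.001,0.002,0.01,0],[0.002,0.003,0.02,0],[0.003,0.005,0.03,0],[0.005,0.006,0.04,0],[0.005,0.006,0.04,0],[0.005,0.006,0.04,0]]

```text
time_s: 15.28
ee_pos: [0.498, 0.1588, 0.1275]
ee_rot: [[-0.786, 0.618, 0.0], [0.618, 0.786, -0.0], [-0.0, 0.0, -1.0]]
ft_force: [0.3, -0.6, -1.0]
grip_width: 0.0069
finger_force: 23.2
```

Run:
```python
from h import *
s=env.read_state(); print(s["ee_pos"],s["ft_force"],s["ft_torque"],s["grip_width"])
a=env.camera("top");b=env.camera("scene"); o=cv2.imread("pics/s5.png")
f=lambda i:cv2.resize(i[265:365,295:395],None,fx=4,fy=4,interpolation=2)
cv2.imwrite("pics/c6.png",np.hstack([f(o),f(b)]))
```

```text
[0.4980322  0.15878139 0.12751022] [ 0.3230224  -0.63013728 -1.04085122] [-0.04132088 -0.04247808 -0.05511265] 0.006855835873228574
```

View pics/c6.png

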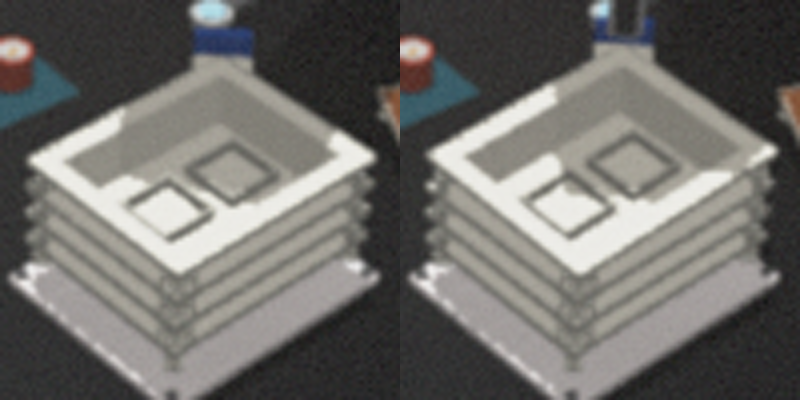

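Left is before and right is now. The tab corner has risen, and the side corner has gone from (30,160) to (430,153). The far corner at (580,272) is still down, and the second tray has stayed in place. The peel is working, so I'll carry on.

>>> jog_arm:
  steps:
    - [[0.002,0.002,0.01,0],[0.003,0.004,0.02,0],[0.005,0.006,0.03,0],[0.007,0.008,0.04,0],[0.009,0.011,0.052,0],[0.011,0.0135,0.064,0],[0.011,0.0135,0.064,0],[0.011,0.0135,0.064,0]]

```text
time_s: 16.38
ee_pos: [0.5008, 0.1621, 0.1435]
ee_rot: [[-0.786, 0.618, -0.0], [0.618, 0.786, -0.0], [-0.0, -0.0, -1.0]]
ft_force: [0.0, 0.9, -1.5]
grip_width: 0.0072
finger_force: 25.0
```

Run:
```python
from h import *
s=env.read_state(); print(s["ee_pos"],s["ft_force"],s["ft_torque"],s["grip_width"],s["q"])
a=env.camera("top");b=env.camera("scene"); o=cv2.imread("pics/s5.png")
f=lambda i:cv2.resize(i[265:365,295:395],None,fx=4,fy=4,interpolation=2)
cv2.imwrite("pics/c7.png",np.hstack([f(o),f(b)]))
```

```text
[0.50077437 0.16208678 0.14347252] [ 0.04407149  0.88461963 -1.48527587] [-0.1725658   0.12250324 -0.07041626] 0.007183897337675349 [ 0.3116773   0.49857866 -0.85610212  1.92365616  0.4673475   0.93037882
  0.13133727]
```

View pics/c7.png

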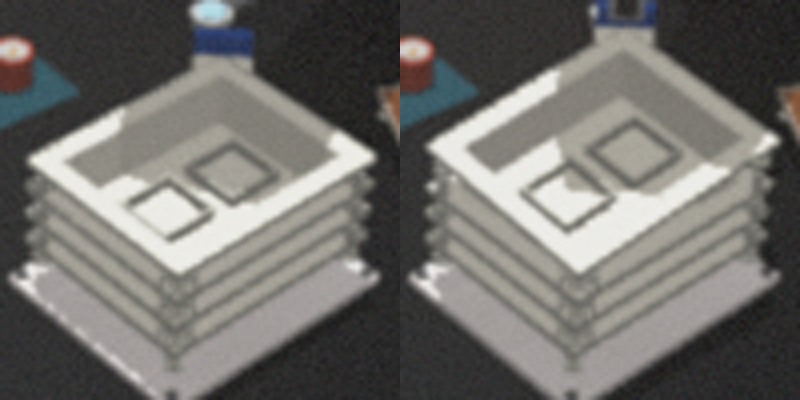

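The side corners have risen to (430,145) and (778,140), which is more than 8 mm. The far corner at (580,272) is still down and the second tray hasn't moved. I'll raise it a little more, then tighten the grip so the tab squares up against the pads.

>>> jog_arm:
  steps:
    - [[0.002,0.002,0.008,0],[0.004,0.004,0.016,0],[0.005,0.006,0.024,0],[0.005,0.006,0.024,0]]
  newtons: 25

```text
time_s: 16.98
ee_pos: [0.5021, 0.1637, 0.1497]
ee_rot: [[-0.786, 0.618, 0.0], [0.618, 0.786, -0.0], [-0.0, 0.0, -1.0]]
ft_force: [-0.0, -0.9, -1.2]
grip_width: 0.0068
finger_force: 26.4
```

>>> jog_arm:
  steps:
    - [[0,0,0.004,0],[0,0,0.008,0],[0,0,0.012,0],[0,0,0.016,0]]
  newtons: 60

```text
time_s: 17.48
ee_pos: [0.502, 0.1637, 0.1536]
ee_rot: [[-0.786, 0.618, 0.0], [0.618, 0.786, -0.0], [-0.0, -0.0, -1.0]]
ft_force: [0.2, -0.3, -1.4]
grip_width: 0.0054
finger_force: 59.2
```

>>> jog_arm:
  steps:
    - [[0,0,0.008,0],[0,0,0.016,0],[0,0,0.024,0],[0,0,0.032,0],[0,0,0.04,0],[0,0,0.04,0]]
  newtons: 120

```text
time_s: 18.23
ee_pos: [0.5021, 0.1636, 0.1637]
ee_rot: [[-0.786, 0.618, 0.0], [0.618, 0.786, -0.0], [-0.0, 0.0, -1.0]]
ft_force: [0.1, -0.4, -1.2]
grip_width: 0.0027
finger_force: 117.0
```

Run:
```python
from h import *
s=env.read_state(); print(s["ee_pos"],s["ft_force"],s["ft_torque"],s["grip_width"])
a=env.camera("top");b=env.camera("scene"); cv2.imwrite("pics/s8.png",b); cv2.imwrite("pics/t8.png",a)
# tray corner features in scene: compare predicted level flange corners
p=s["ee_pos"]; y=.1155; R=np.array([[np.cos(y),-np.sin(y)],[np.sin(y),np.cos(y)]])
g=b[245:370,295:395].copy()
# column profile at leftmost / rightmost white extents
w=cv2.cvtColor(b,cv2.COLOR_BGR2GRAY)[250:340,290:400]>150
cs=np.nonzero(w.any(0))[0]; print("white cols",cs.min()+290,cs.max()+290)
for c in (303,304,305,306,320,338,340,342,360,385,387): 
  r=np.nonzero(w[:,c-290])[0]; print(c,r+250)
off=np.array([.082,.067])
L={"-+":(-.08,.065),"++":(.08,.065),"+-":(.08,-.065)}
for k,l in L.items():
  q=R@(np.array(l)+off)+p[:2]
  for zt in(p[2]-.002-.016,):print(k,proj("scene",[[*q,zt]])[0],q,zt)
```

```text
[0.50210184 0.16360908 0.16367079] [ 0.05865496 -0.36528026 -1.16778244] [-0.06761647  0.0727772  -0.04225332] 0.002747535062729134
white cols 294 390
303 [294 295 296 311 312 331 332 333 334 335 336 337 338 339]
304 [293 294 295 296 297 311 312 331 332 333 334 335 336 337 338 339]
305 [293 294 295 296 297 298 331 332 333 334 335 336 337 338 339]
306 [292 293 294 295 296 297 298 299 305 331 332 333 334 335 336 337 338 339]
320 [284 285 286 287 288 289 290 301 302 303 304 305 306 307 308 309 310 319
 320 321 322 323 324 328 329 330 335 336 337]
338 [274 275 276 277 278 291 292 293 294 295 296 297 303 304 305 306 307 308
 309 310 311 312 313 314 317 318 319 320 321 322 323 324 325 333 334 335
 336 337 338]
340 [273 274 275 276 277 290 291 292 293 294 295 296 297 298 299 304 305 306
 307 308 309 310 311 312 313 315 316 317 318 319 320 321 322 323 324 325
 326 332 333 334 335 336 337 338]
342 [272 273 274 275 289 290 291 292 293 294 298 299 300 306 307 308 309 310
 311 314 315 316 317 318 319 320 321 322 323 324 325 336]
360 [273 274 275 276 291 296 297 298 303 304 305 306 307 308 309 310 311 312
 313 319 320 321 322 323 324 325 326 330 331 332 336 337 338]
385 [291 292 293 294 295 296 297 335]
387 [292 293 294 295]
-+ [390.15368735 290.54877804] [0.48887639 0.29496009] 0.1456707904361887
++ [339.75371945 319.87182419] [0.64781035 0.31339903] 0.1456707904361887
+- [300.97774507 291.18412446] [0.66279199 0.18426518] 0.1456707904361887
```

>>> jog_arm:
  steps:
    - [[0,0,0.05,0],[0,0,0.12,0],[0,0,0.2,0],[0,0,0.3,0],[0,0,0.4,0],[0,0,0.5,0],[0,0,0.6,0],[0,0,0.68,0],[0,0,0.68,0],[0,0,0.68,0]]

```text
time_s: 19.58
ee_pos: [0.5018, 0.1634, 0.3333]
ee_rot: [[-0.786, 0.619, -0.0], [0.619, 0.786, -0.0], [-0.0, -0.0, -1.0]]
ft_force: [0.8, 0.7, -1.3]
grip_width: 0.0031
finger_force: 117.5
```

Run:
```python
from h import *
s=env.read_state(); print(s["ee_pos"],s["ft_force"],s["ft_torque"],s["grip_width"],s["q"])
b=env.camera("scene"); cv2.imwrite("pics/s9.png",b); cv2.imwrite("pics/t9.png",env.camera("top"))
cv2.imwrite("pics/c9.png",cv2.resize(b[190:370,270:420],None,fx=3.3,fy=3.3,interpolation=2))
```

```text
[0.50177305 0.16344904 0.33330592] [ 0.83677077  0.67129039 -1.28863126] [-0.14094211  0.06768019 -0.01956697] 0.0030955940496505724 [ 0.44550504  0.28247858 -0.98361094  1.70934631  0.24481115  1.28158455
  0.31340362]
```

View pics/c9.png

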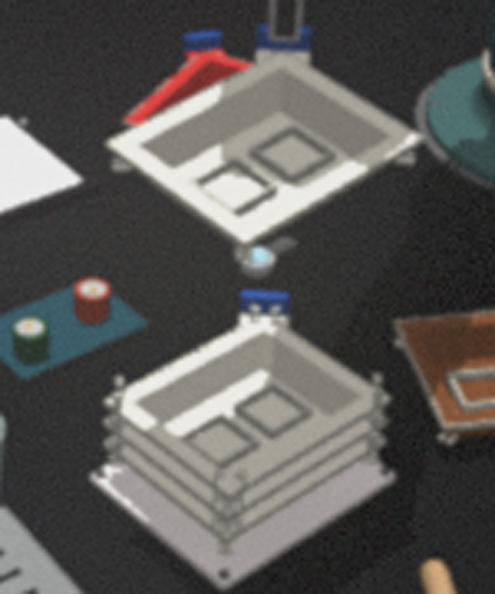

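The peeled tray is hanging free, with its flange corners at (107,144), (246,240) and (418,137). The second tray is still in the pile with its clips showing, and both mounts are standing on the mat. Next I'll compute the tilt.

```bash
cat > tilt.py <<'E'
from h import *
from scipy.spatial.transform import Rotation as Ro
def tilt(uv,p,y0,loc,n="scene"):
    "tilt of tray held at tab: residual pixels at corners loc, tab anchored near p"
    tab=np.array([-.082,-.067,.048]); Rz=Ro.from_euler("z",y0)
    def W(x): return (Ro.from_rotvec(x[:3])*Rz).apply(np.array(loc)-tab)+p+[0,0,-.002]+x[3:]
    r=least_squares(lambda x:np.r_[((proj(n,W(x))-uv)/.5).ravel(),x[3:]/.002,x[2]/.05],np.zeros(6))
    R=(Ro.from_rotvec(r.x[:3])*Rz); c=R.apply(-tab)+p+[0,0,-.002]+r.x[3:]
    print("rotvec deg",np.degrees(r.x[:3]),"tilt",np.degrees(np.arccos(R.as_matrix()[2,2])),"dt",r.x[3:],"centre underside",c,"res",r.fun[:6]*.5)
    return R,c
E
python3 - <<'E'
from tilt import *
np.set_printoptions(precision=4,suppress=True)
uv=crop((270,190),3.3,[[107,144],[246,240],[418,137]])
loc=[[.08,-.065,.032],[.08,.065,.032],[-.08,.065,.032]]
tilt(uv,np.array([.5018,.1634,.3333]),.1155,loc)
E
```

```text
rotvec deg [-4.1923  3.148   1.0652] tilt 5.242516945196483 dt [ 0.0012 -0.0011 -0.0015] centre underside [0.5724 0.2357 0.2724] res [-0.4786 -0.2774 -0.0554  0.2537  0.7598 -0.1328]
```

>>> jog_arm:
  steps:
    - [[-0.02,-0.08,0,0],[-0.05,-0.2,0,0],[-0.09,-0.36,-0.05,0],[-0.13,-0.52,-0.1,0],[-0.17,-0.68,-0.15,0],[-0.21,-0.84,-0.2,0],[-0.24,-1,-0.2,0]]

```text
time_s: 20.55
ee_pos: [0.4409, -0.0875, 0.2824]
ee_rot: [[-0.786, 0.618, -0.002], [0.618, 0.786, 0.0], [0.002, -0.001, -1.0]]
ft_force: [0.5, -0.3, -1.7]
grip_width: 0.003
finger_force: 117.8
```

>>> jog_arm:
  steps:
    - [[-0.04,-0.16,0,0],[-0.08,-0.32,0,0],[-0.12,-0.48,0,0],[-0.16,-0.64,0,0],[-0.2,-0.8,0,0],[-0.24,-1,0,0]]

```text
time_s: 21.3
ee_pos: [0.3816, -0.3372, 0.2832]
ee_rot: [[-0.787, 0.618, -0.0], [0.618, 0.787, 0.0], [0.0, -0.0, -1.0]]
ft_force: [0.3, 0.8, -1.9]
grip_width: 0.0029
finger_force: 117.7
```

>>> jog_arm:
  steps:
    - [[-0.04,-0.16,0,0],[-0.08,-0.32,0,0],[-0.12,-0.48,-0.1,0],[-0.16,-0.64,-0.2,0],[-0.19,-0.76,-0.32,0],[-0.2,-0.812,-0.44,0],[-0.2,-0.812,-0.5,0],[-0.2,-0.812,-0.5,0],[-0.2,-0.812,-0.5,0]]

```text
time_s: 22.42
ee_pos: [0.3329, -0.5391, 0.1598]
ee_rot: [[-0.786, 0.618, 0.001], [0.618, 0.786, -0.001], [-0.001, -0.0, -1.0]]
ft_force: [-0.4, -0.7, -0.4]
grip_width: 0.0029
finger_force: 117.8
```

```bash
cat > corners.py <<'E'
from tilt import *
def seg(n,p,y0,thr=95,pad=14):
    "hull of the light low-saturation blob near the level-tray prediction"
    tab=np.array([-.082,-.067,.048]); Rz=Ro.from_euler("z",y0)
    im=env.camera(n); hsv=cv2.cvtColor(im,cv2.COLOR_BGR2HSV)
    L=np.array([[sx*.08,sy*.065,.032] for sx in(-1,1) for sy in(-1,1)])
    q=proj(n,Rz.apply(L-tab)+p-[0,0,.002]); x0,y0_=(q.min(0)-pad).astype(int); x1,y1=(q.max(0)+pad).astype(int)
    m=np.zeros(im.shape[:2],np.uint8); m[y0_:y1,x0:x1]=((hsv[...,2]>thr)&(hsv[...,1]<70))[y0_:y1,x0:x1]
    k,lab,st,_=cv2.connectedComponentsWithStats(m); i=1+np.argmax(st[1:,4])
    v,u=np.nonzero(lab==i); return im,np.c_[u,v].astype(np.float32),q,(x0,y0_,x1,y1)
E
python3 - <<'E'
from corners import *
np.set_printoptions(precision=3,suppress=True)
s=env.read_state(); p=s["ee_pos"]; print(p,s["ft_force"],s["q"],s["time_s"],s["grip_width"])
for n in("scene","top"):
  im,uv,q,bx=seg(n,p,.1155); cv2.imwrite(f"pics/{n}10.png",im)
  h=cv2.convexHull(uv); print(n,bx,len(uv),"pred",q.tolist()); print(cv2.approxPolyDP(h,2.0,True).reshape(-1,2).tolist())
E
```

```text
[ 0.333 -0.539  0.16 ] [-0.36  -0.665 -0.448] [ 1.335  0.562 -0.504  1.649  0.309  1.008  1.635] 22.425 0.0029129516904051562
scene (np.int64(212), np.int64(138), np.int64(303), np.int64(192)) 1221 pred [[265.57389537738004, 152.38313976376392], [289.1655270321187, 164.87735853194408], [226.90371772753383, 164.93827621719717], [249.87317428774037, 178.62981137138752]]
[[289.0, 167.0], [288.0, 172.0], [253.0, 188.0], [228.0, 169.0], [261.0, 152.0], [270.0, 152.0]]
top (np.int64(476), np.int64(228), np.int64(572), np.int64(331)) 3966 pred [[558.7619630592108, 311.3889763530132], [502.3788502480028, 317.2675572906137], [545.5413079821755, 242.310440380047], [490.6220103029183, 247.86177847968864]]
[[555.0, 317.0], [500.0, 316.0], [487.0, 254.0], [489.0, 249.0], [544.0, 244.0], [558.0, 307.0]]
```

>>> jog_arm:
  steps:
    - [[0,0,-0.1,0],[0,0,-0.2,0],[0,0,-0.28,0],[0,0,-0.34,0],[0,0,-0.34,0],[0,0,-0.34,0]]

```text
time_s: 23.28
ee_pos: [0.3324, -0.5397, 0.0743]
ee_rot: [[-0.786, 0.618, 0.001], [0.618, 0.786, -0.001], [-0.001, -0.0, -1.0]]
ft_force: [0.6, -0.0, -1.7]
grip_width: 0.0031
finger_force: 117.9
```

>>> jog_arm:
  steps:
    - [[0,0,-0.015,0],[0,0,-0.03,0],[0,0,-0.045,0],[0,0,-0.06,0],[0,0,-0.06,0]]

```text
time_s: 23.9
ee_pos: [0.332, -0.5393, 0.0582]
ee_rot: [[-0.786, 0.618, -0.0], [0.618, 0.786, 0.0], [0.0, 0.0, -1.0]]
ft_force: [0.7, -0.3, -1.2]
grip_width: 0.0028
finger_force: 117.8
```

>>> jog_arm:
  steps:
    - [[0,0,-0.008,0],[0,0,-0.016,0],[0,0,-0.016,0],[0,0,-0.016,0]]

```text
time_s: 24.4
ee_pos: [0.3321, -0.5394, 0.0546]
ee_rot: [[-0.786, 0.618, 0.0], [0.618, 0.786, -0.0], [-0.0, -0.0, -1.0]]
ft_force: [-0.7, -0.1, -0.4]
grip_width: 0.0027
finger_force: 118.5
```

Run:
```python
from corners import *
np.set_printoptions(precision=3,suppress=True)
s=env.read_state(); p=s["ee_pos"]; print(p,s["ft_force"],s["ft_torque"])
for n in("scene","top"):
  im,uv,q,bx=seg(n,p,.1155); cv2.imwrite(f"pics/{n}11.png",im)
  h=cv2.convexHull(uv); print(n,bx,len(uv),"pred",q.tolist()); print(cv2.approxPolyDP(h,2.0,True).reshape(-1,2).tolist())
```

```text
[ 0.332 -0.539  0.055] [-0.743 -0.068 -0.361] [ 0.021 -0.011  0.003]
scene (np.int64(215), np.int64(165), np.int64(303), np.int64(221)) 1113 pred [[266.635511272826, 179.62798509678242], [289.53959014845776, 192.8967545042337], [229.21867048329807, 193.037965861423], [251.5440165509097, 207.54031119142735]]
[[289.0, 193.0], [288.0, 198.0], [254.0, 212.0], [232.0, 199.0], [230.0, 195.0], [263.0, 179.0], [271.0, 180.0]]
top (np.int64(461), np.int64(235), np.int64(551), np.int64(331)) 3391 pred [[537.7019213728233, 312.32507043236365], [486.28190972691726, 317.6832695869765], [526.1347468868958, 249.20197652686602], [475.9350174040819, 254.28741112614205]]
[[534.0, 317.0], [484.0, 315.0], [474.0, 258.0], [476.0, 254.0], [526.0, 250.0], [534.0, 291.0]]
```

>>> jog_arm:
  steps:
    - [[0,0,-0.008,0],[0,0,-0.016,0],[0,0,-0.02,0],[0,0,-0.024,0],[0,0,-0.028,0],[0,0,-0.032,0],[0,0,-0.036,0],[0,0,-0.04,0],[0,0,-0.04,0]]
  newtons: 20

```text
time_s: 25.62
ee_pos: [0.3311, -0.5426, 0.0466]
ee_rot: [[-0.785, 0.62, -0.0], [0.62, 0.785, -0.005], [-0.003, -0.004, -1.0]]
ft_force: [-10.4, -8.2, 25.2]
grip_width: 0.0031
finger_force: 127.8
```

Run:
```python
from corners import *
np.set_printoptions(precision=3,suppress=True)
s=env.read_state(); p=s["ee_pos"]; print(p,s["ft_force"],s["ft_torque"],s["grip_width"],s["finger_force"])
for n in("scene",):
  im,uv,q,bx=seg(n,p,.1155); cv2.imwrite(f"pics/{n}12.png",im)
  h=cv2.convexHull(uv); print(n,bx,len(uv),"pred",q.tolist()); print(cv2.approxPolyDP(h,2.0,True).reshape(-1,2).tolist())
```

```text
[ 0.331 -0.543  0.047] [-10.444  -8.244  25.21 ] [-1.318  2.13   0.125] 0.0031322541844069907 127.77368349255994
scene (np.int64(215), np.int64(167), np.int64(303), np.int64(223)) 995 pred [[266.4950473784669, 181.22359637047447], [289.30873975904626, 194.51130477676807], [229.21011133444745, 194.6567127567631], [251.44887873021977, 209.1751661645108]]
[[289.0, 192.0], [288.0, 197.0], [254.0, 209.0], [232.0, 198.0], [230.0, 194.0], [262.0, 181.0], [271.0, 181.0]]
```

>>> jog_arm:
  steps:
    - [[0,0,0.012,0],[0,0,0.02,0],[0,0,0.02,0],[0,0,0.02,0]]
  fingers: -0.83
  newtons: 20

```text
time_s: 26.18
ee_pos: [0.3321, -0.5394, 0.0494]
ee_rot: [[-0.786, 0.618, -0.0], [0.618, 0.786, -0.0], [-0.0, -0.0, -1.0]]
ft_force: [-1.1, -0.9, 2.1]
grip_width: 0.0072
finger_force: 17.0
```

>>> jog_arm:
  steps:
    - [[0,0,-0.004,0],[0,0,-0.008,0],[0,0,-0.012,0],[0,0,-0.016,0],[0,0,-0.016,0]]

```text
time_s: 26.8
ee_pos: [0.3317, -0.5405, 0.0461]
ee_rot: [[-0.785, 0.619, 0.0], [0.619, 0.785, -0.002], [-0.001, -0.001, -1.0]]
ft_force: [-3.2, -3.0, 10.2]
grip_width: 0.0074
finger_force: 20.1
```

Run:
```python
from corners import *
np.set_printoptions(precision=3,suppress=True)
s=env.read_state(); p=s["ee_pos"]; print(p,s["ft_force"],s["ft_torque"],s["grip_width"],s["finger_force"])
im,uv,q,bx=seg("scene",p,.1155); h=cv2.convexHull(uv); print("pred",q.round(1).tolist()); print(cv2.approxPolyDP(h,2.0,True).reshape(-1,2).tolist())
q=seg("scene",np.array([.332,-.5394,.050]),.1155)[2];print("flat pred",q.round(1).tolist())
```

```text
[ 0.332 -0.541  0.046] [-3.224 -2.976 10.22 ] [-0.769  0.763  0.016] 0.0074239972982391815 20.124852815642953
pred [[266.6, 181.6], [289.5, 194.9], [229.3, 195.1], [251.6, 209.6]]
[[289.0, 192.0], [287.0, 198.0], [255.0, 209.0], [232.0, 198.0], [230.0, 194.0], [263.0, 181.0], [271.0, 181.0]]
flat pred [[266.7, 180.8], [289.6, 194.1], [229.3, 194.2], [251.6, 208.8]]
```

>>> jog_arm:
  steps:
    - [[0,0,0,0],[0,0,0,0],[0,0,0.02,0],[0,0,0.06,0],[0,0,0.12,0],[0,0,0.2,0],[0,0,0.3,0],[0,0,0.4,0],[0,0,0.456,0],[0,0,0.456,0],[0,0,0.456,0]]
  fingers: -1
  newtons: 120

```text
time_s: 28.28
ee_pos: [0.3317, -0.5391, 0.1587]
ee_rot: [[-0.786, 0.618, -0.001], [0.618, 0.786, 0.001], [0.001, 0.0, -1.0]]
ft_force: [-0.1, 0.2, -1.8]
grip_width: 0.0029
finger_force: 119.5
```

Run:
```python
from corners import *
np.set_printoptions(precision=3,suppress=True)
s=env.read_state(); p=s["ee_pos"]; print(p,s["ft_force"],s["ft_torque"],s["grip_width"],s["finger_force"])
im,uv,q,bx=seg("scene",p,.1155); h=cv2.convexHull(uv); print("pred",q.round(1).tolist()); print(cv2.approxPolyDP(h,2.0,True).reshape(-1,2).tolist()); cv2.imwrite("pics/scene13.png",im)
```

```text
[ 0.332 -0.539  0.159] [-0.136  0.174 -1.824] [-0.116  0.112  0.021] 0.0028569145800417216 119.54414719948545
pred [[265.9, 152.6], [289.5, 165.1], [227.2, 165.2], [250.2, 178.9]]
[[289.0, 164.0], [288.0, 170.0], [252.0, 183.0], [230.0, 170.0], [228.0, 166.0], [262.0, 152.0], [270.0, 152.0]]
```

>>> jog_arm:
  steps:
    - [[0.02,0.03,0.01,0],[0.06,0.1,0.02,0],[0.11,0.19,0.02,0],[0.17,0.29,0.02,0],[0.23,0.39,0.02,0],[0.29,0.49,0.02,0],[0.35,0.59,0.02,0],[0.41,0.69,0.02,0],[0.47,0.79,0.02,0],[0.52,0.88,0.015,0],[0.545,0.92,0.012,0],[0.557,0.94,0.012,0],[0.557,0.94,0.012,0],[0.557,0.94,0.012,0],[0.557,0.94,0.012,0]]

```text
time_s: 30.2
ee_pos: [0.4709, -0.305, 0.1625]
ee_rot: [[-0.785, 0.619, -0.0], [0.619, 0.785, -0.0], [0.0, -0.0, -1.0]]
ft_force: [0.3, 0.0, -1.6]
grip_width: 0.0032
finger_force: 119.7
```

Run:
```python
from corners import *
np.set_printoptions(precision=3,suppress=True)
s=env.read_state(); p=s["ee_pos"]; print(p,s["ft_force"],s["ft_torque"],s["grip_width"],s["finger_force"])
for n in("scene","top"):
  im,uv,q,bx=seg(n,p,.1155); cv2.imwrite(f"pics/{n}14.png",im)
  h=cv2.convexHull(uv); print(n,"pred",q.round(1).tolist(),bx); print(cv2.approxPolyDP(h,1.5,True).reshape(-1,2).tolist())
b=cv2.imread("pics/scene0.png");im=cv2.imread("pics/scene14.png")
for u in (195,196,198,200,202,204,206,): pass
# other things moved? difference outside the arm
d=cv2.absdiff(b,im).max(2)
for nm,(x0,y0,x1,y1) in dict(box=(175,255,222,290),bottle=(220,292,240,322),beaker=(242,308,274,355),petri=(198,200,232,222),brush=(395,355,430,420),brown=(388,270,468,325),red=(320,195,370,243),second=(300,300,390,345),loupe=(340,255,365,272)).items(): print(nm,(d[y0:y1,x0:x1]>60).sum())
```

```text
[ 0.471 -0.305  0.162] [ 0.337  0.026 -1.573] [-0.119  0.135 -0.022] 0.003234726973267414 119.68821076210588
scene pred [[265.3, 188.1], [292.2, 204.1], [221.2, 204.3], [247.3, 222.1]] (np.int64(207), np.int64(174), np.int64(306), np.int64(236))
[[292.0, 204.0], [290.0, 210.0], [250.0, 226.0], [207.0, 219.0], [207.0, 205.0], [260.0, 188.0], [271.0, 188.0]]
top pred [[453.9, 249.7], [398.4, 255.3], [443.7, 183.6], [389.6, 188.9]] (np.int64(375), np.int64(169), np.int64(467), np.int64(269))
[[449.0, 255.0], [437.0, 262.0], [385.0, 261.0], [384.0, 199.0], [390.0, 188.0], [443.0, 183.0], [449.0, 215.0], [451.0, 244.0]]
box 0
bottle 0
beaker 0
petri 70
brush 0
brown 3
red 187
second 1270
loupe 0
```

Run:
```python
import cv2
b=cv2.imread("pics/scene14.png"); cv2.imwrite("pics/final.png",cv2.resize(b[130:370,170:490],None,fx=2.5,fy=2.5,interpolation=2))
```

```text
(no output)
```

View pics/final.png

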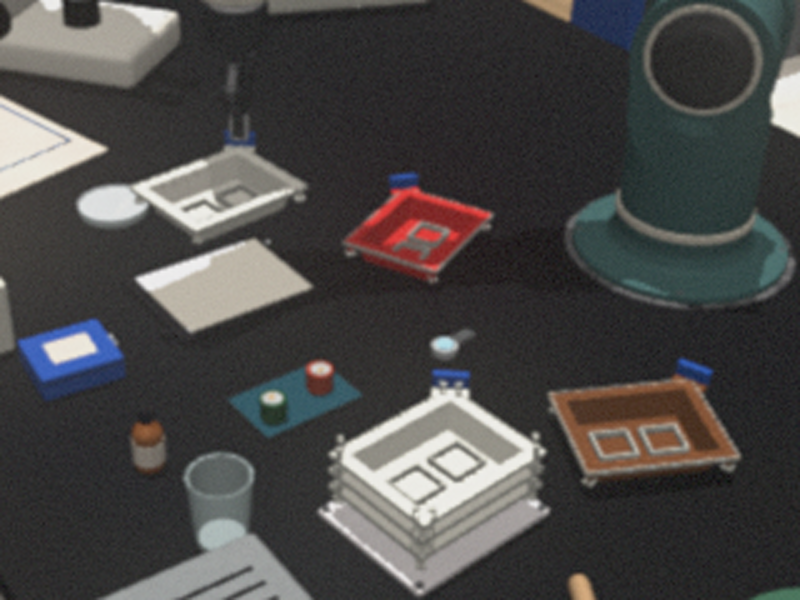

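The tray is held level above the panel, at (218,190) over (223,285). The second tray is seated in the pile, and both mounts are upright on the mat at (272,405) and (320,377). Everything else is where it started, so I'm handing the job in.

```bash
python3 -c "
from plant import env
print(env.job_done())"
```

```text
the job is handed in; nothing more can be done
None
```

The job is handed in: the mount stands upright on the mat, the top tray was peeled off tab-first with the second tray left in the pile, and the tray is held level about 10 cm above the middle of the light panel; on the way I pressed it briefly against the bare bench, still gripped, to take out a 5° tilt.

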